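Slide the tuner box home between wet-lacquered rails

ROBOT

A 6-joint arm with a two-finger parallel gripper is mounted at the origin on the work surface. World frame = base frame: x ahead of the robot, y to its left, z up, the work surface at z = 0. Lengths are in mm, angles in rad, forces in N, time in s.
With the tool pointing down it reaches from about 425 to 1125 mm from the base axis. Payload 14.9 kg.
Tool frame: the origin (TCP) lies at the very end of the fingers, on their centre line; the grasp point (between the pads) lies behind it (arm.grip_point_offset is the z of the grasp point in the tool frame, in mm); z points along the fingers, y is the line along which they close (so a half turn about z gives the same grasp; the last joint's range is limited). The gripper opens to 91 mm and grips with 3 to 60 N. Pads are 32 mm wide; open, the fingers measure 118 mm over their backs; the gripper's body (76 mm by 178 mm) begins 60 mm behind the grasp point.
Start: joints at [-1.341, 0.379, 1.734, -0, 1.028, -0.033], TCP at [181.845, -675.981, 193.832] pointing down, gripper open.
Joint ranges: [-2.77, 2.77], [-0.74, 2.19], [0, 2.66], [-1.06, 4.2], [0.31, 2.87], [-3.08, 3.08]. Speed limits (rad/s): [1.89, 1.89, 2.39, 3.14, 3.14, 3.14].

INTERFACE

Orientations are given as a 3x3 rotation matrix whose columns are the frame's x, y, z axes.
In Python, from cell import arm gives the robot as it stands. The module is installed in compiled form; this text tells all that it offers.
- The arm moves only by the tool step_arm, never from a script. Its argument "moves" is a list of rows, each a list of 3 entries, a list of its own where there are three numbers: the turn, a rotation vector about the tool's x, y, z scaled (see below), then the shift along the tool's x, y, z scaled (see below), then the opening, from -1 (shut) to 1 (fully open). A call has exactly 8 rows; each row shifts and turns the commanded pose from where the row before left it, along the tool's axes as they then stand; what a row does not reach is not made up. The controller multiplies each number of a shift by 50 mm and each number of a turn by pi/2 rad. A row lasts 1/10 s, in which the tool goes at most 50 mm and 8.59 degrees, less where a joint would pass 70% of its speed; a pose out of reach is approached as far as the arm can. A call with a number of a shift or a turn outside -1 to 1 is refused whole. A call with a gripper value outside its range is refused whole. The fingers move at their own pace and stop on an object; "newtons" is the grip in N (left out, the last holds). Time passes only in rows, so rows that do not move let the fingers close, or fill a call up. It gives the time, the measured TCP pose, the force, the opening and the grip force at its end, in the units of the state.
- arm.sense(): the state, without advancing time (a new reading comes with each control period).
- arm.capture(name): name is "side" or "top"; returns a dict with "image" (384x512x3 uint8, red, green, blue), "camera_matrix" (3x3 intrinsics, pixels), "origin" and "rotation" of the camera in the world. Camera axes: x right, y down, z forward; pixel columns grow to the right and rows downward; lengths in mm; the calibration is good to about 2 mm. A picture is of the moment at which its call begins. There is no depth.
- arm.finish_job(): hands the job in; it is judged then, once.
The state is a dict: "time_s": time; "joints": joint angles; "joint_vel": joint speeds; "tau": joint torques, N m; "ee_pos": TCP position; "tcp_rot": TCP orientation; "force": force on the tool from outside, world axes, zero at the start; "ft_torque": the same for the moment, N m; "opening": finger opening in mm; "grip_force": force on a finger pad.
Only numpy, scipy, OpenCV 4.12 (cv2) and the standard library are available. Lean on these libraries where they do the work, as an engineer would, in place of code of your own. Each camera call takes 0.05 s, during which the arm holds its last target. There are 200 camera calls.

TASK

With the fingertips, push the dark walnut box along its plywood board and down the lane between the two freshly lacquered amber rails until it is fully home against the cork stop, then take the hand away. The lacquer is wet: neither the box nor the gripper may touch either rail. Only push the box, never lift or tip it, and leave the other things on the bench where they stand.

Things in the scene. Friction and masses are not known exactly. Their poses are not given: they have to be found in the camera images.
- tuner_box: Loose closed walnut box, small brass corners on its flat lid, 104 long (its x) x 96 wide (y) x 58 mm high, 0.4 to 0.65 kg. Origin at the centre of its underside. It starts on the plywood board before the lane's mouth, up to 35 mm to either side of the lane's centre line and turned up to 11 degrees; its x points roughly down the lane.
- lane: Fixed plywood board, 430 x 260 mm, upper face 12 mm above the bench. Origin on the bench under the middle of the lane's mouth; x runs down the lane (push direction), y to its left, z up. Board: x -205 to 225, y -130 to 130 mm. Lane between the rails: y -60 to 60 mm (120 wide), x 0 to 190 mm, where the stop is. The box is home with its origin at x = 138 mm.
- rail_left: Fixed amber rail on the lane's left, wet: not to be touched. 190 long x 14 wide x 18 mm high, so fingertips held more than 18 mm over the board pass above it. Origin at the centre of its underside, on the board.
- rail_right: The same on the lane's right.
- stop: Fixed cork stop at the lane's end, 22 mm thick, 100 mm wide, 30 mm high above the board; origin at the middle of the lower edge of the face that the box meets. May be touched.
- weight: Brass weight with a small knob, 38 mm diameter, 50 mm high, standing on the board outside the left rail; origin under its centre. Leave alone.
- glue: Small yellow glue bottle, red cap, 36 mm diameter, 85 mm high, standing on the board outside the right rail; origin under its centre. Leave alone.
- jar: Amber jar, 64 mm diameter, 75 mm high, on the bench to the left; origin under its centre. Leave alone.
- mug: Blue mug, 80 mm diameter, 90 mm high, on the bench to the right; origin under its centre. Leave alone.
- screwdriver: Screwdriver lying on the bench to the right. Leave alone.
- hammer: Hammer lying on the bench to the left. Leave alone.
- spool: Copper ring of fret wire, 68 mm diameter, 30 mm high, lying on the bench to the left; origin under its centre. Leave alone.

How it is judged:
By the outcome, as a careful person would: the job done as asked, in the order asked, and still so for the second after the job is handed in, with the robot touching nothing.
It also fails if it takes over 58 s, if anything falls off the work surface, if the arm or the gripper's body presses on something with over 40 N, if the wrist force passes 120 N, or if a joint passes its speed limit or range.

## Working session

There is one attempt and no reset: what is moved stays moved. The work goes in short steps, Python scripts to look and compute and a tool call to move; the robot and the scene stay as the last step left them, time stands still between calls to the robot, and variables do not carry over. Pictures are saved under pics/ and viewed, at most 10 in all, crops included, and the job is handed in when it is done.

Besides the shell and the picture viewer there is one more tool, called after ">>>" by a JSON object that holds its "method" and its "body", one argument or row to a line. step_arm: Moves the arm, as the interface text tells. Its arguments: {"type":"object","properties":{"moves":{"type":"array"},"newtons":{"type":"number"}},"required":["moves"]}

```bash
mkdir -p pics
python3 - <<'E'
from cell import arm
import cv2,numpy as np
for n in("top","side"):
    c=arm.capture(n);cv2.imwrite(f"pics/{n}0.png",c["image"][:,:,::-1]);print(n,c["camera_matrix"].tolist(),c["origin"],np.round(c["rotation"],4).tolist())
s=arm.sense();print(s["tcp_rot"],s["opening"],arm.grip_point_offset,s["time_s"])
E
```

```text
top [[348.9118846129362, 0.0, 249.20575150027474], [0.0, 348.9118846129362, 198.87649411555662], [0.0, 0.0, 1.0]] [373.10958641   8.14935739 965.24970013] [[0.0265, -0.9833, 0.1801], [-0.9996, -0.0283, -0.0074], [0.0124, -0.1798, -0.9836]]
side [[431.0821661258192, 0.0, 255.75154382030215], [0.0, 431.0821661258192, 193.87226941270868], [0.0, 0.0, 1.0]] [-133.8029967   769.72860628 1119.61763438] [[-0.7456, -0.4791, 0.4632], [-0.6662, 0.5523, -0.5011], [-0.0157, -0.6822, -0.731]]
[[ 9.65673518e-01  2.59758758e-01 -2.09361390e-04]
 [ 2.59758839e-01 -9.65673050e-01  9.51473352e-04]
 [ 4.49788846e-05 -9.73196091e-04 -9.99999525e-01]] 91.22844655247472 -18.8 0.1
```

View pics/top0.png

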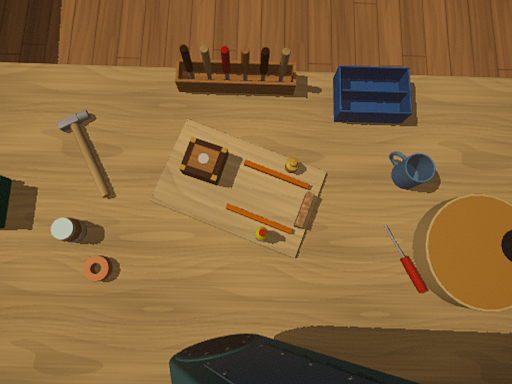

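View pics/side0.png

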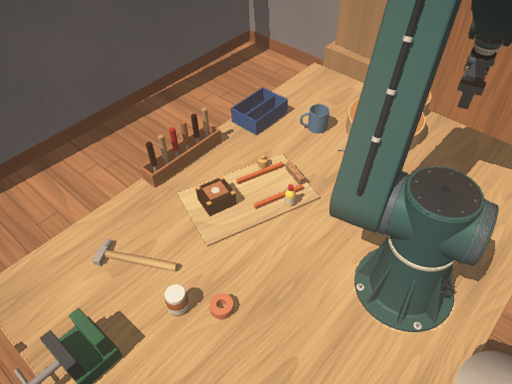

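The top view shows the box at about (205,161), the rails at about (277,174) and (260,218), and the stop at (304,210). Next I measure them.

```bash
cat > h.py <<'E'
import cv2,numpy as np
from cell import arm
def ray(c,px,z):
    px=np.atleast_2d(px).astype(float)
    d=np.c_[px,np.ones(len(px))]@np.linalg.inv(c["camera_matrix"]).T@np.array(c["rotation"]).T
    o=np.array(c["origin"]);return (o+d*((z-o[2])/d[:,2])[:,None])[:,:2]
E
python3 - <<'E'
from h import *
c=arm.capture("top");im=c["image"];hsv=cv2.cvtColor(im,cv2.COLOR_RGB2HSV)
b=im[110:265,140:340,::-1];cv2.imwrite("pics/crop1.png",cv2.resize(b,None,fx=4,fy=4,interpolation=cv2.INTER_CUBIC)[:600])
for p in [(277,174),(260,218),(270,220),(195,152),(215,172),(195,140),(204,158),(230,190)]:print(p,hsv[p[1],p[0]])
m=cv2.inRange(hsv,(5,190,120),(16,255,255));m[:110]=0;m[265:]=0;m[:,:150]=0;m[:,335:]=0
k,_=cv2.findContours(m,0,2)
for q in k:
    if cv2.contourArea(q)>60:
        r=cv2.boxPoints(cv2.minAreaRect(ray(c,q[:,0],30).astype(np.float32)));print(q[:,0].mean(0),np.round(r,1).tolist(),np.linalg.norm(r[0]-r[1]),np.linalg.norm(r[1]-r[2]))
E
```

```text
(277, 174) [ 14 255 180]
(260, 218) [ 14 255 180]
(270, 220) [ 15 163 172]
(195, 152) [ 15 175 160]
(215, 172) [ 13 166  69]
(195, 140) [ 19 193 156]
(204, 158) [ 16  52 183]
(230, 190) [ 18 125 176]
[258.66037736 218.50943396] [[452.8999938964844, -110.80000305175781], [465.70001220703125, -115.5], [531.0, 60.5], [518.2000122070312, 65.19999694824219]] 13.628563 187.71973
[276.2038835  173.86407767] [[578.7000122070312, -157.3000030517578], [591.0999755859375, -161.8000030517578], [655.4000244140625, 15.600000381469727], [643.0, 20.100000381469727]] 13.160215 188.71304
```

View pics/crop1.png

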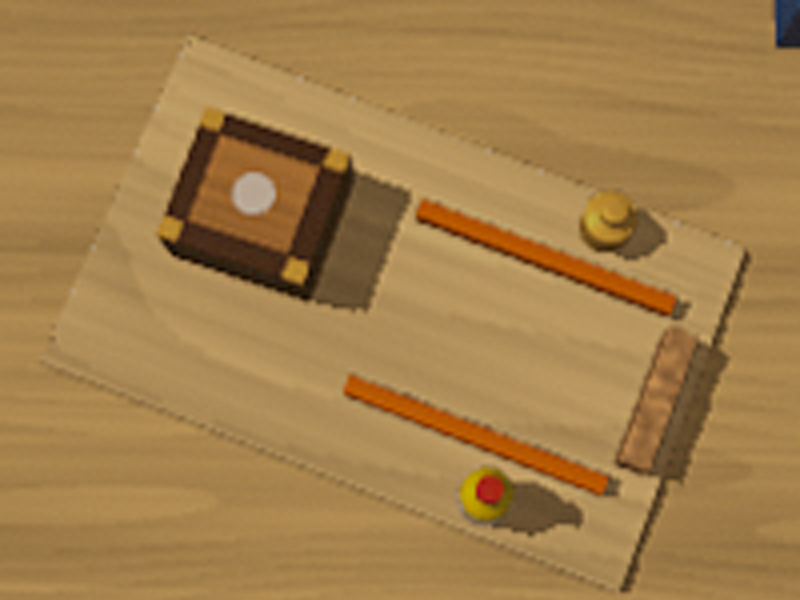

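```bash
cat >> h.py <<'E'
O=np.array([587.2,41.2]);X=np.array([-.344,-.939]);Y=np.array([.939,-.344])
def lane(p):p=np.asarray(p)-O;return np.stack([p@X,p@Y],-1)
def box(lo=None,view="top"):
    "box lid brass corners -> centre and yaw in lane frame"
    c=arm.capture(view);hsv=cv2.cvtColor(c["image"],cv2.COLOR_RGB2HSV)
    m=cv2.inRange(hsv,(17,165,110),(24,255,255));n,_,st,ce=cv2.connectedComponentsWithStats(m)
    g=[lane(ray(c,ce[i],70))[0] for i in range(1,n) if 8<=st[i,4]<=90]
    return c,np.array([q for q in g if -210<q[0]<215 and abs(q[1])<125])
def toolshift(dx,dy,dz):
    "lane displacement -> tool axes, units of 50 mm"
    R=np.array(arm.sense()["tcp_rot"]);return R.T@np.r_[dx*X+dy*Y,dz]/50
E
python3 - <<'E'
from h import *
for v in("top","side"):
    c,g=box(view=v);print(np.round(g,1).tolist())
s=arm.sense();R=np.array(s["tcp_rot"]);print(lane(s["ee_pos"][:2]),"tool x in lane",R[:2,0]@X,R[:2,0]@Y)
E
```

```text
[[-146.7, 61.1], [-58.6, 65.4], [-142.3, -18.0], [-54.5, -14.2], [116.8, -90.8], [117.2, -116.3]]
[]
[ 812.74480259 -134.01243824] tool x in lane -0.5761008868930289 0.8174134612960156
```

The box is at lane (-100, +24) with yaw about 2.8°. The corner spacing of 88 by 79 mm fits the known box size. My plan is a two-finger side push toward -y to centre it, then a two-finger push from behind.

>>> {"method": "step_arm", "body": {
  "moves": [
    [[0,0,0.09],[0,0,0],0.1],
    [[0,0,0.09],[0,0,0],0.1],
    [[0,0,0.09],[0,0,0],0.1],
    [[0,0,0.09],[0,0,0],0.1],
    [[0,0,0.031],[0,0,0],0.1],
    [[0,0,0],[0.25,-0.9,0],0.1],
    [[0,0,0],[0.25,-0.9,0],0.1],
    [[0,0,0],[0.25,-0.9,0],0.1]
  ]
}}

```text
time_s: 1.05
ee_pos: [264.0, -560.8, 193.6]
tcp_rot: [[0.939, -0.345, 0.0], [-0.345, -0.939, 0.0], [-0.0, -0.0, -1.0]]
force: [0.2, -0.5, 0.2]
opening: 50.3
grip_force: 0.0
```

>>> {"method": "step_arm", "body": {
  "moves": [
    [[0,0,0],[0.25,-0.9,0],0.1],
    [[0,0,0],[0.25,-0.9,0],0.1],
    [[0,0,0],[0.25,-0.9,0],0.1],
    [[0,0,0],[0.25,-0.9,0],0.1],
    [[0,0,0],[0.25,-0.9,0],0.1],
    [[0,0,0],[0.25,-0.9,0],0.1],
    [[0,0,0],[0.25,-0.9,0],0.1],
    [[0,0,0],[0.25,-0.9,0],0.1]
  ]
}}

```text
time_s: 1.85
ee_pos: [482.2, -256.8, 194.0]
tcp_rot: [[0.939, -0.344, 0.0], [-0.344, -0.939, -0.0], [0.0, 0.0, -1.0]]
force: [0.7, -0.9, 0.0]
opening: 50.4
grip_force: 0.0
```

```bash
cat >> h.py <<'E'
def st():
    s=arm.sense();R=np.array(s["tcp_rot"]);a=R[:2,0]
    print("t",round(s["time_s"],2),"lane",np.round(lane(s["ee_pos"][:2]),1),"z",round(s["ee_pos"][2],1),"toolx deg in lane",round(np.degrees(np.arctan2(a@Y,a@X)),2),"tilt",np.round(R[:2,2],4),"F lane",np.round([s["force"][:2]@X,s["force"][:2]@Y,s["force"][2]],1),"open",round(s["opening"],1),"j",np.round(s["joints"],2))
E
python3 -c "
from h import *
st()"
```

```text
t 1.85 lane [316.    3.9] z 194.0 toolx deg in lane 89.98 tilt [ 0.0003 -0.0002] F lane [0.6 1.  0. ] open 50.4 j [-0.53  0.14  2.05  0.    0.96  1.39]
```

>>> {"method": "step_arm", "body": {
  "moves": [
    [[0,0,0],[0.25,-0.9,0],0.1],
    [[0,0,0],[0.25,-0.9,0],0.1],
    [[0,0,0],[0.25,-0.9,0],0.1],
    [[0,0,0],[0.25,-0.9,0],0.1],
    [[0,0,0],[0.25,-0.9,0],0.1],
    [[0,0,0],[0.25,-0.9,0],0.1],
    [[0,0,0],[0.25,-0.9,0],0.1],
    [[0,0,0],[0.25,-0.9,0],0.1]
  ]
}}

```text
time_s: 2.65
ee_pos: [700.0, 46.9, 193.8]
tcp_rot: [[0.939, -0.344, -0.0], [-0.344, -0.939, -0.0], [-0.0, 0.0, -1.0]]
force: [0.2, -1.3, 0.0]
opening: 50.2
grip_force: 0.0
```

>>> {"method": "step_arm", "body": {
  "moves": [
    [[0,0,0],[0.1,-0.6,0],0.1],
    [[0,0,0],[0,0,0],0.1],
    [[0,0,0],[0,0,0],0.1],
    [[0,0,0],[0,0,0],0.1],
    [[0,0,0],[0,0,0],0.1],
    [[0,0,0],[0,0,0],0.1],
    [[0,0,0],[0,0,0],0.1],
    [[0,0,0],[0,0,0],0.1]
  ]
}}

```text
time_s: 3.45
ee_pos: [714.1, 71.2, 194.0]
tcp_rot: [[0.939, -0.345, 0.0], [-0.345, -0.939, 0.0], [0.0, -0.0, -1.0]]
force: [-0.7, -0.4, 0.7]
opening: 50.1
grip_force: 0.0
```

```bash
python3 -c "
from h import *
st()
for n in('top','side'):
    c=arm.capture(n);cv2.imwrite(f'pics/{n}2.png',c['image'][:,:,::-1])
i=[cv2.resize(cv2.imread('pics/top2.png')[90:270,130:370],(480,360)),cv2.resize(cv2.imread('pics/side2.png')[130:260,165:335],(320,245))]
o=np.zeros((360,800,3),np.uint8);o[:,:480]=i[0];o[:245,480:]=i[1];cv2.imwrite('pics/both2.png',o)"
```

```text
t 3.45 lane [-71.8 108.8] z 194.0 toolx deg in lane 89.97 tilt [0.0001 0.    ] F lane [ 0.6 -0.5  0.7] open 50.1 j [0.07 0.41 1.7  0.   1.04 1.99]
```

View pics/both2.png

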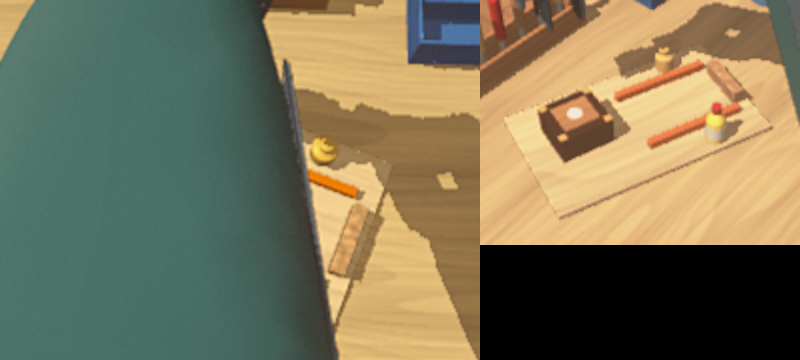

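>>> {"method": "step_arm", "body": {
  "moves": [
    [[0,0,0],[0,-0.56,0],0.1],
    [[0,0,0],[0,0,0.6],0.1],
    [[0,0,0],[0,0,0.6],0.1],
    [[0,0,0],[0,0,0.6],0.1],
    [[0,0,0],[0,0,0.6],0.1],
    [[0,0,0],[0,0,0.6],0.1],
    [[0,0,0],[0,0,0.2],0.1],
    [[0,0,0],[0,0,0],0.1]
  ]
}}

```text
time_s: 4.35
ee_pos: [722.9, 97.7, 32.6]
tcp_rot: [[0.939, -0.344, -0.002], [-0.344, -0.939, -0.0], [-0.002, 0.001, -1.0]]
force: [0.1, -0.1, 0.1]
opening: 50.0
grip_force: 0.0
```

Run:
```python
from h import *
st()
c=arm.capture("side");im=c["image"];hsv=cv2.cvtColor(im,cv2.COLOR_RGB2HSV)
m=cv2.inRange(hsv,(17,150,110),(26,255,255));n,_,s,ce=cv2.connectedComponentsWithStats(m)
for i in range(1,n):
    q=lane(ray(c,ce[i],70))[0]
    if s[i,4]>=5 and -210<q[0]<215 and abs(q[1])<130:print(ce[i].round(1),s[i,4],q.round(1))
cv2.imwrite('pics/side3.png',cv2.resize(im[130:260,165:335,::-1],None,fx=4,fy=4,interpolation=cv2.INTER_CUBIC))
```

```text
t 4.35 lane [-99.7 108. ] z 32.6 toolx deg in lane 89.99 tilt [-0.0023 -0.0002] F lane [0.1 0.1 0.1] open 50.0 j [0.1  0.62 1.71 0.   0.82 2.02]
[285. 193.] 5 [ 98.  -99.3]
[291.8 194.6] 28 [ 114.  -116.5]
```

View pics/side3.png

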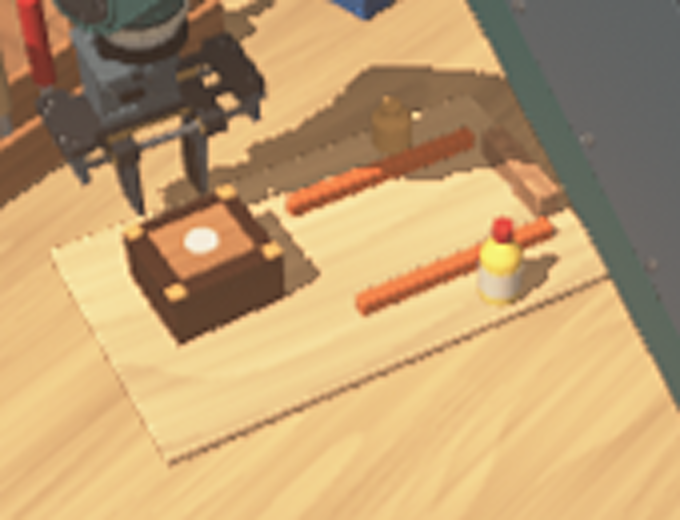

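>>> {"method": "step_arm", "body": {
  "moves": [
    [[0,0,0],[-0.15,0,0],0.1],
    [[0,0,0],[-0.15,0,0],0.1],
    [[0,0,0],[-0.1,0,0],0.1],
    [[0,0,0],[-0.1,0,0],0.1],
    [[0,0,0],[-0.1,0,0],0.1],
    [[0,0,0],[-0.1,0,0],0.1],
    [[0,0,0],[0,0,0],0.1],
    [[0,0,0],[0,0,0],0.1]
  ]
}}

```text
time_s: 5.2
ee_pos: [691.0, 110.0, 34.2]
tcp_rot: [[0.939, -0.344, 0.0], [-0.344, -0.939, 0.0], [0.0, -0.0, -1.0]]
force: [2.8, 0.0, 1.2]
opening: 49.8
grip_force: 1.2
```

```bash
cat >> h.py <<'E'
def side():
    c=arm.capture("side");hsv=cv2.cvtColor(c["image"],cv2.COLOR_RGB2HSV);out=[]
    for nm,lo,hi,a in(("disc",(0,0,150),(180,75,255),15),("brass",(14,120,140),(26,255,255),3)):
        n,_,s,ce=cv2.connectedComponentsWithStats(cv2.inRange(hsv,lo,hi))
        for i in range(1,n):
            q=lane(ray(c,ce[i],70))[0]
            if a<=s[i,4]<70 and -200<q[0]<200 and abs(q[1])<90:print(nm,ce[i].round(1),s[i,4],q.round(1))
    return c,hsv
E
python3 - <<'E'
from h import *
st();c,h=side()
for x,y in((198,188),(222,178),(233,192),(209,203),(215,190)):print(h[y,x])
E
```

```text
t 5.2 lane [-100.3   73.8] z 34.2 toolx deg in lane 89.98 tilt [0.0004 0.0002] F lane [-1.   2.7  1.2] open 49.8 j [0.12 0.58 1.78 0.   0.79 2.05]
disc [216.4 192.8] 40 [-102.    12.2]
brass [280.5 151.4] 18 [190.4  88.3]
brass [233.5 170.5] 4 [-4.7 81.2]
brass [298.6 176.7] 7 [178.3 -55.7]
brass [223.4 181.2] 18 [-58.4  50.4]
brass [199.2 190.5] 19 [-148.5   50.3]
brass [233.8 196. ] 20 [-57.4 -29. ]
brass [198.  197.5] 4 [-164.5   22.5]
brass [204.3 210.4] 20 [-168.8  -39.9]
brass [209.2 206. ] 20 [-147.3  -29.9]
[ 22  89 244]
[ 15 110 155]
[ 13 119 131]
[  9 132  95]
[ 16  86 237]
```

>>> {"method": "step_arm", "body": {
  "moves": [
    [[0,0,0],[-0.08,0,0],0.1],
    [[0,0,0],[-0.08,0,0],0.1],
    [[0,0,0],[-0.04,0,0],0.1],
    [[0,0,0],[0,0,0],0.1],
    [[0,0,0],[0,0,0],0.1],
    [[0,0,0],[0.3,0,0],0.1],
    [[0,0,0],[0.5,0,0],0.1],
    [[0,0,0],[0,0,0],0.1]
  ]
}}

```text
time_s: 6.05
ee_pos: [721.6, 98.4, 33.7]
tcp_rot: [[0.939, -0.345, 0.001], [-0.345, -0.939, 0.0], [0.001, -0.0, -1.0]]
force: [0.2, 0.3, 0.6]
opening: 50.0
grip_force: 0.0
```

Run:
```python
from h import *
st();c,h=side()
```

```text
t 6.05 lane [-99.9 106.5] z 33.7 toolx deg in lane 89.94 tilt [0.0007 0.    ] F lane [-0.3  0.1  0.6] open 50.0 j [ 0.1   0.61  1.71 -0.    0.81  2.03]
disc [217.5 194.8] 40 [-102.7    2. ]
brass [300.7 173.2] 6 [194.  -44.4]
brass [298.1 176.2] 10 [178.3 -52.8]
brass [304.7 176.3] 3 [197.7 -64.3]
brass [201. 181.] 3 [-125.4   88.8]
brass [224.6 182.6] 21 [-57.5  42.5]
brass [200.4 192.2] 17 [-148.    40.8]
brass [199.  198.5] 4 [-163.3   16.7]
brass [235.3 198.2] 21 [-57.5 -40.4]
brass [205.2 212. ] 19 [-168.9  -47.3]
brass [210.5 208.1] 21 [-147.1  -40.3]
```

>>> {"method": "step_arm", "body": {
  "moves": [
    [[0,0,0],[0,0,-0.8],0.1],
    [[0,0,0],[0,0,-0.9],0.1],
    [[0,0,0],[0,-0.8,0],0.1],
    [[0,0,0],[0,-0.9,0],0.1],
    [[0,0,0],[0,0,0],0.1],
    [[0,0,-0.09],[0,0,0],0.1],
    [[0,0,-0.09],[0,0,0],0.1],
    [[0,0,-0.09],[0,0,0],0.1]
  ]
}}

```text
time_s: 6.9
ee_pos: [747.4, 178.9, 118.0]
tcp_rot: [[0.997, 0.079, -0.002], [0.079, -0.997, -0.0], [-0.002, 0.0, -1.0]]
force: [0.1, -0.7, 0.1]
opening: 49.9
grip_force: 0.0
```

>>> {"method": "step_arm", "body": {
  "moves": [
    [[0,0,-0.09],[0,0,0],0.1],
    [[0,0,-0.09],[0,0,0],0.1],
    [[0,0,-0.09],[0,0,0],0.1],
    [[0,0,-0.09],[0,0,0],0.1],
    [[0,0,-0.09],[0,0,0],0.1],
    [[0,0,-0.09],[0,0,0],0.1],
    [[0,0,-0.09],[0,0,0],0.1],
    [[0,0,-0.09],[0,0,0],0.1]
  ]
}}

```text
time_s: 7.7
ee_pos: [747.4, 178.8, 118.1]
tcp_rot: [[0.354, 0.935, -0.002], [0.935, -0.354, -0.0], [-0.001, -0.002, -1.0]]
force: [-0.2, -0.1, 0.4]
opening: 50.0
grip_force: 0.0
```

Run:
```python
from h import *
st();c,h=side()
```

```text
t 7.7 lane [-184.3  103.1] z 118.1 toolx deg in lane 179.42 tilt [-0.0019 -0.0004] F lane [ 0.1 -0.1  0.4] open 50.0 j [0.2  0.56 1.61 0.   0.97 0.57]
disc [217.5 194.8] 40 [-102.7    2. ]
brass [205.6 179. ] 21 [-107.6   90. ]
brass [298.1 176.2] 10 [178.3 -52.8]
brass [213.7 177.3] 3 [-79.9  84. ]
brass [224.9 182.8] 17 [-56.9  41.1]
brass [297. 182.] 3 [160.1 -74.9]
brass [200.6 192.3] 18 [-147.7   40.3]
brass [199.  198.5] 4 [-163.3   16.7]
brass [235.3 198.2] 21 [-57.5 -40.4]
brass [205.2 212. ] 19 [-168.9  -47.3]
brass [210.5 208.1] 21 [-147.1  -40.3]
```

>>> {"method": "step_arm", "body": {
  "moves": [
    [[0,0,-0.006],[0.2,0,0],0.1],
    [[0,0,0],[0,-0.7,0],0.1],
    [[0,0,0],[0,-0.7,0],0.1],
    [[0,0,0],[0,-0.66,0],0.1],
    [[0,0,0],[0,0,0.6],0.1],
    [[0,0,0],[0,0,0.6],0.1],
    [[0,0,0],[0,0,0.44],0.1],
    [[0,0,0],[0,0,0],0.1]
  ]
}}

```text
time_s: 8.55
ee_pos: [653.2, 224.4, 33.7]
tcp_rot: [[0.353, 0.936, -0.005], [0.936, -0.353, -0.001], [-0.003, -0.004, -1.0]]
force: [-0.3, -0.2, 0.2]
opening: 50.2
grip_force: 0.0
```

Run:
```python
from h import *
st()
```

```text
t 8.55 lane [-194.8   -1. ] z 33.7 toolx deg in lane 179.44 tilt [-0.0049 -0.0014] F lane [ 0.3 -0.2  0.2] open 50.2 j [0.3  0.57 1.79 0.   0.78 0.66]
```

>>> {"method": "step_arm", "body": {
  "moves": [
    [[0,0,-0.006],[-0.2,0,-0.02],0.1],
    [[0,0,0],[-0.2,0,0],0.1],
    [[0,0,0],[-0.12,0,0],0.1],
    [[0,0,0],[-0.15,0,0],0.1],
    [[0,0,0],[-0.15,0,0],0.1],
    [[0,0,0],[-0.15,0,0],0.1],
    [[0,0,0],[-0.15,0,0],0.1],
    [[0,0,0],[-0.15,0,0],0.1]
  ]
}}

```text
time_s: 9.35
ee_pos: [634.8, 165.0, 39.2]
tcp_rot: [[0.342, 0.94, 0.003], [0.94, -0.342, 0.001], [0.002, 0.002, -1.0]]
force: [1.8, 6.3, 5.0]
opening: 50.1
grip_force: 3.1
```

>>> {"method": "step_arm", "body": {
  "moves": [
    [[0,0,0],[-0.15,0,0],0.1],
    [[0,0,0],[-0.15,0,0],0.1],
    [[0,0,0],[-0.15,0,0],0.1],
    [[0,0,0],[-0.15,0,0],0.1],
    [[0,0,0],[-0.15,0,0],0.1],
    [[0,0,0],[-0.1,0,0],0.1],
    [[0,0,0],[0,0,0],0.1],
    [[0,0,0],[0,0,0],0.1]
  ]
}}

```text
time_s: 10.15
ee_pos: [619.0, 124.7, 38.0]
tcp_rot: [[0.342, 0.94, -0.0], [0.94, -0.342, -0.0], [-0.0, -0.0, -1.0]]
force: [-0.3, 0.0, 0.8]
opening: 50.7
grip_force: 0.0
```

Run:
```python
from h import *
st();c,h=side()
cv2.imwrite('pics/side4.png',cv2.resize(c["image"][130:260,165:335,::-1],None,fx=4,fy=4,interpolation=cv2.INTER_CUBIC))
```

```text
t 10.15 lane [-89.3   1.1] z 38.0 toolx deg in lane -179.86 tilt [-0.0002 -0.0002] F lane [ 0.1 -0.3  0.8] open 50.7 j [ 0.16  0.49  1.92 -0.    0.73  0.51]
brass [285.7 155.3] 3 [195.9  60.5]
brass [246.4 173.7] 9 [27.8 45. ]
brass [257.6 188.8] 18 [ 27.3 -38. ]
brass [281.  191.7] 3 [ 89.4 -87.6]
brass [233.9 198.9] 14 [-63.  -40.9]
brass [231.6 209. ] 5 [-88.9 -76.8]
```

View pics/side4.png

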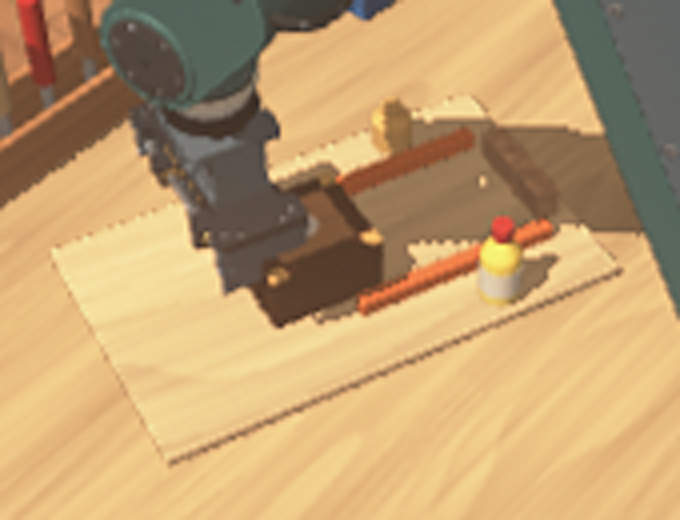

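The box's front is just entering the mouth and it looks centred. The right front lid corner is at crop (371,237) and the right rail begins at (362,305). I check the rails in this same view for camera bias.

Run:
```python
from h import *
c=arm.capture("side");hsv=cv2.cvtColor(c["image"],cv2.COLOR_RGB2HSV)
k,_=cv2.findContours(cv2.inRange(hsv,(3,160,60),(13,255,255)),0,2)
for q in k:
    if cv2.contourArea(q)>25:
        l=lane(ray(c,q[:,0],30))
        if -50<l[:,0].mean()<220 and abs(l[:,1]).max()<130:
            r=cv2.boxPoints(cv2.minAreaRect(l.astype(np.float32)));print(r.round(1).tolist())
```

```text
[[-3.799999952316284, -58.0], [-3.5, -80.0], [120.4000015258789, -78.69999694824219], [120.19999694824219, -56.70000076293945]]
[[131.89999389648438, -60.099998474121094], [171.8000030517578, -90.0999984741211], [191.0, -64.5999984741211], [151.10000610351562, -34.599998474121094]]
[[50.20000076293945, 53.79999923706055], [186.3000030517578, 52.599998474121094], [186.5, 74.9000015258789], [50.400001525878906, 76.0999984741211]]
```

>>> {"method": "step_arm", "body": {
  "moves": [
    [[0,0,0],[-0.12,0,0.02],0.1],
    [[0,0,0],[-0.12,0,0],0.1],
    [[0,0,0],[-0.12,0,0],0.1],
    [[0,0,0],[-0.12,0,0],0.1],
    [[0,0,0],[-0.12,0,0],0.1],
    [[0,0,0],[-0.12,0,0],0.1],
    [[0,0,0],[-0.12,0,0],0.1],
    [[0,0,0],[-0.12,0,0],0.1]
  ]
}}

```text
time_s: 11.05
ee_pos: [602.9, 79.7, 37.1]
tcp_rot: [[0.341, 0.94, 0.001], [0.94, -0.341, 0.0], [0.0, 0.0, -1.0]]
force: [1.8, 4.8, 3.5]
opening: 50.2
grip_force: 2.6
```

Run:
```python
from h import *
st();c,h=side()
```

```text
t 11.05 lane [-41.5   1.5] z 37.1 toolx deg in lane -179.84 tilt [0.0006 0.0002] F lane [-5.2  0.   3.5] open 50.2 j [0.09 0.46 1.97 0.   0.71 0.44]
brass [229.8 184. ] 4 [-45.1  27.8]
brass [269.9 183.8] 16 [ 75.1 -37.7]
brass [246.3 193.6] 10 [-16.2 -39.3]
brass [240.2 198.5] 4 [-43.8 -49.3]
```

>>> {"method": "step_arm", "body": {
  "moves": [
    [[0,0,0],[-0.12,0,0],0.1],
    [[0,0,0],[-0.12,0,0],0.1],
    [[0,0,0],[-0.12,0,0],0.1],
    [[0,0,0],[-0.12,0,0],0.1],
    [[0,0,0],[-0.12,0,0],0.1],
    [[0,0,0],[-0.12,0,0],0.1],
    [[0,0,0],[-0.12,0,0],0.1],
    [[0,0,0],[-0.12,0,0],0.1]
  ]
}}

```text
time_s: 11.9
ee_pos: [586.3, 34.4, 36.9]
tcp_rot: [[0.341, 0.94, 0.0], [0.94, -0.341, 0.0], [0.0, 0.0, -1.0]]
force: [1.0, 4.3, 3.6]
opening: 50.1
grip_force: 2.5
```

Run:
```python
from h import *
st();c,h=side()
cv2.imwrite('pics/side5.png',cv2.resize(c["image"][130:260,165:335,::-1],None,fx=4,fy=4,interpolation=cv2.INTER_CUBIC))
```

```text
t 11.9 lane [6.7 1.5] z 36.9 toolx deg in lane -179.84 tilt [0.     0.0001] F lane [-4.4 -0.5  3.6] open 50.1 j [0.02 0.44 2.01 0.   0.69 0.37]
brass [270.7 164.4] 9 [124.6  44.9]
brass [282.1 178.9] 18 [123.1 -37.3]
brass [236.3 179. ] 3 [-14.7  38.6]
brass [243.3 179. ] 3 [ 6.4 26.9]
brass [297. 182.] 3 [160.1 -74.9]
brass [259.2 188.5] 12 [ 32.5 -39.4]
brass [253. 194.] 3 [  2.5 -51.7]
```

View pics/side5.png

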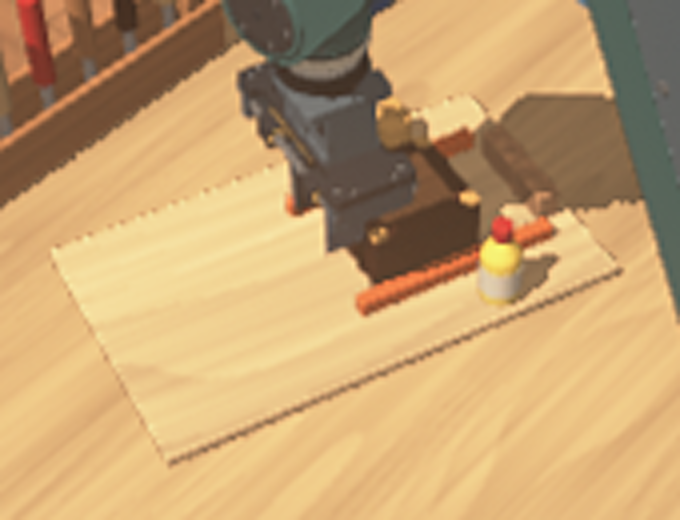

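>>> {"method": "step_arm", "body": {
  "moves": [
    [[0,0,0],[-0.12,0,0],0.1],
    [[0,0,0],[-0.12,0,0],0.1],
    [[0,0,0],[-0.12,0,0],0.1],
    [[0,0,0],[-0.12,0,0],0.1],
    [[0,0,0],[-0.12,0,0],0.1],
    [[0,0,0],[-0.12,0,0],0.1],
    [[0,0,0],[-0.1,0,0],0.1],
    [[0,0,0],[-0.05,0,0],0.1]
  ]
}}

```text
time_s: 12.75
ee_pos: [571.3, -6.5, 36.8]
tcp_rot: [[0.342, 0.94, -0.0], [0.94, -0.342, -0.0], [-0.0, -0.0, -1.0]]
force: [0.7, 2.3, -0.5]
opening: 50.4
grip_force: 1.5
```

>>> {"method": "step_arm", "body": {
  "moves": [
    [[0,0,0],[-0.04,0,0],0.1],
    [[0,0,0],[-0.04,0,0],0.1],
    [[0,0,0],[-0.04,0,0],0.1],
    [[0,0,0],[-0.04,0,0],0.1],
    [[0,0,0],[-0.04,0,0],0.1],
    [[0,0,0],[-0.02,0,0],0.1],
    [[0,0,0],[-0.02,0,0],0.1],
    [[0,0,0],[0,0,0],0.1]
  ]
}}

```text
time_s: 13.55
ee_pos: [567.4, -17.5, 36.8]
tcp_rot: [[0.341, 0.94, -0.0], [0.94, -0.341, -0.0], [-0.0, -0.0, -1.0]]
force: [0.4, -0.1, 0.4]
opening: 50.2
grip_force: 0.0
```

Run:
```python
from h import *
st();c,h=side()
```

```text
t 13.55 lane [61.9  1.6] z 36.8 toolx deg in lane -179.83 tilt [-0.0002 -0.0001] F lane [-0.   0.4  0.4] open 50.2 j [-0.07  0.41  2.05 -0.    0.68  0.28]
brass [286. 155.] 4 [197.9  61.5]
brass [284.  159.4] 8 [179.6  44.8]
brass [296.  173.5] 16 [178.9 -37.9]
brass [302.5 174.8] 4 [195.3 -54.1]
brass [236.8 178.8] 4 [-13.   38.9]
brass [272.9 182.8] 10 [ 86.3 -38.4]
```

>>> {"method": "step_arm", "body": {
  "moves": [
    [[0,0,0],[-0.04,0,0],0.1],
    [[0,0,0],[-0.04,0,0],0.1],
    [[0,0,0],[-0.03,0,0],0.1],
    [[0,0,0],[-0.02,0,0],0.1],
    [[0,0,0],[-0.02,0,0],0.1],
    [[0,0,0],[0,0,0],0.1],
    [[0,0,0],[0,0,0],0.1],
    [[0,0,0],[0,0,0],0.1]
  ]
}}

```text
time_s: 14.4
ee_pos: [565.8, -23.2, 37.3]
tcp_rot: [[0.342, 0.94, 0.002], [0.94, -0.342, 0.002], [0.002, 0.001, -1.0]]
force: [4.3, 18.3, 2.2]
opening: 49.8
grip_force: 9.0
```

>>> {"method": "step_arm", "body": {
  "moves": [
    [[0,0,0],[-0.02,0,0],0.1],
    [[0,0,0],[-0.02,0,0],0.1],
    [[0,0,0],[0,0,0],0.1],
    [[0,0,0],[0,0,0],0.1],
    [[0,0,0],[0,0,0],0.1],
    [[0,0,0],[0,0,0],0.1],
    [[0,0,0],[0,0,0],0.1],
    [[0,0,0],[0,0,0],0.1]
  ]
}}

```text
time_s: 15.2
ee_pos: [565.9, -23.6, 37.8]
tcp_rot: [[0.343, 0.939, 0.003], [0.939, -0.343, 0.004], [0.004, 0.002, -1.0]]
force: [6.5, 37.5, 8.0]
opening: 50.3
grip_force: 18.5
```

Run:
```python
from h import *
st();c,h=side()
```

```text
t 15.2 lane [68.1  2.2] z 37.8 toolx deg in lane -179.95 tilt [0.003  0.0036] F lane [-37.4  -6.8   8. ] open 50.3 j [-0.08  0.41  2.06  0.01  0.67  0.26]
brass [297.7 172.7] 18 [186.1 -37.4]
brass [261.  177.5] 4 [63.1  3.8]
brass [236.8 178.8] 4 [-13.   38.9]
brass [274.3 182.4] 9 [ 91.4 -39.3]
brass [269.5 189.5] 4 [ 60.7 -60.3]
```

The reaction is a firm 37 N and the box has stopped moving, so it is against the stop. I back off, then lift clear.

>>> {"method": "step_arm", "body": {
  "moves": [
    [[0,0,0],[0.1,0,0],0.1],
    [[0,0,0],[0.2,0,0],0.1],
    [[0,0,0],[0.5,0,0],0.1],
    [[0,0,0],[0.1,0,-0.5],0.1],
    [[0,0,0],[0,0,-0.8],0.1],
    [[0,0,0],[0,0,-0.9],0.1],
    [[0,0,0],[0,0,-0.9],0.1],
    [[0,0,0],[0,0,0],0.1]
  ]
}}

```text
time_s: 16.05
ee_pos: [582.8, 16.1, 197.8]
tcp_rot: [[0.341, 0.94, 0.009], [0.94, -0.341, -0.0], [0.003, 0.008, -1.0]]
force: [0.2, -0.1, 0.4]
opening: 50.2
grip_force: 0.0
```

>>> {"method": "step_arm", "body": {
  "moves": [
    [[0,0,0],[0.6,0.5,0],0.1],
    [[0,0,0],[0.6,0.5,0],0.1],
    [[0,0,0],[0.6,0.5,0],0.1],
    [[0,0,0],[0.6,0.5,0],0.1],
    [[0,0,0],[0.5,0.3,0],0.1],
    [[0,0,0],[0,0,0],0.1],
    [[0,0,0],[0,0,0],0.1],
    [[0,0,0],[0,0,0],0.1]
  ]
}}

```text
time_s: 16.85
ee_pos: [736.3, 112.6, 191.2]
tcp_rot: [[0.341, 0.94, -0.001], [0.94, -0.341, -0.0], [-0.001, -0.001, -1.0]]
force: [-0.2, 0.3, -0.1]
opening: 50.0
grip_force: 0.0
```

Run:
```python
from h import *
st();c,h=side()
cv2.imwrite('pics/side6.png',cv2.resize(c["image"][130:260,165:335,::-1],None,fx=4,fy=4,interpolation=cv2.INTER_CUBIC))
```

```text
t 16.85 lane [-118.3  115.4] z 191.2 toolx deg in lane -179.85 tilt [-0.0012 -0.0003] F lane [-0.2 -0.3 -0.1] open 50.0 j [ 0.12  0.45  1.64 -0.    1.06  0.47]
disc [280. 170.] 31 [139.2   4.2]
brass [285.1 159.1] 19 [183.8  44.1]
brass [296.5 170.3] 30 [188.7 -25.2]
brass [304.3 177. ] 3 [194.9 -66.5]
brass [236.8 178.8] 4 [-13.   38.9]
brass [261.8 179.5] 4 [60.7 -6. ]
brass [307.7 179.3] 3 [198.8 -81.7]
brass [274.9 181.9] 18 [ 94.3 -38.1]
brass [269. 189.] 3 [ 60.4 -57.4]
brass [255.  202.3] 3 [ -9.2 -87.9]
```

View pics/side6.png

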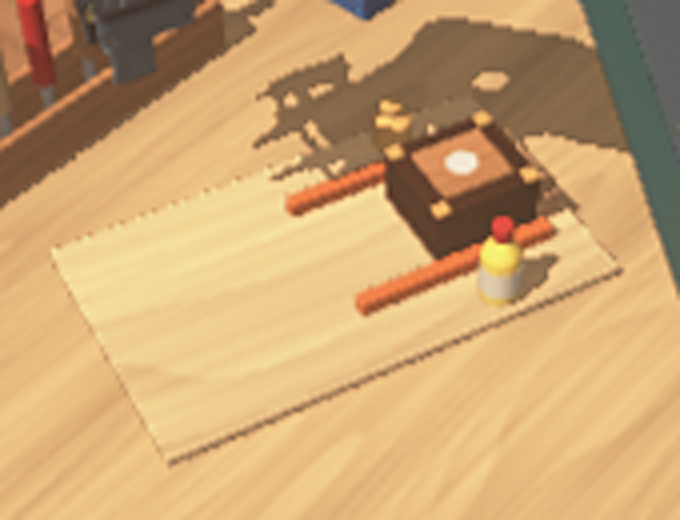

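The box sits square between the rails against the stop. Its disc is at crop (461,161), which is lane x of about 139 against a target of 138. Everything else is in place, so I hand the job in.

```bash
python3 -c "
from cell import arm
print(arm.finish_job())"
```

```text
the job is handed in; nothing more can be done
None
```

The walnut box is home against the cork stop, at about 139 mm down the lane by camera (target 138). No contact with either rail was seen, the hand is clear, and the job was handed in at about 17 s; no verdict was returned.

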